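Snap a filter cover home with the press tool

ROBOT

A 7-joint arm with a two-finger parallel gripper is mounted at the origin on the work surface. World frame = base frame: x ahead of the robot, y to its left, z up, the work surface at z = 0. Lengths are in m, angles in rad, forces in N, time in s.
With the tool pointing down it reaches from about 0.4 to 0.875 m from the base axis. Payload 19.3 kg.
Tool frame: the origin (TCP) lies at the very end of the fingers, on their centre line; the grasp point (between the pads) lies 19 mm behind it; z points along the fingers, y is the line along which they close (so a half turn about z gives the same grasp; the last joint's range is limited). The gripper opens to 85 mm and grips with 20 to 120 N. Pads are 22 mm wide; open, the fingers measure 114 mm over their backs; the gripper's body (76 mm by 85 mm) begins 54 mm behind the grasp point. The pads swing forward as they close: fully open they stand 13 mm farther back than shut.
Start: joints at [1.072, 0.521, -0.036, 1.599, 0.021, 1.021, -0.113], TCP at [0.26, -0.568, 0.231] pointing down, gripper open.
Joint ranges: [-2.91, 2.91], [-0.3, 2.13], [-1.5, 1.42], [0.17, 2.43], [-1.26, 4.41], [0.16, 1.93], [-2.52, 2.52]. Speed limits (rad/s): [1.89, 1.89, 2.39, 2.39, 3.01, 3.01, 3.01].

INTERFACE

Orientations are given as [roll, pitch, yaw] about the fixed x, y, z axes, in that order (R = Rz(yaw) Ry(pitch) Rx(roll)).
In Python, from workcell import bot gives the robot as it stands.
- The arm moves only by the tool jog_arm, never from a script. Its argument "motion" is a list of rows, each a list of 5 numbers: the shift along the tool's x, y, z scaled (see below), then the turn about the tool's z scaled (see below), then the opening, from 0 (shut) to 1 (fully open). A call has 1 to 12 rows; each row shifts and turns the commanded pose from where the row before left it, along the tool's axes as they then stand; what a row does not reach is not made up. The controller multiplies each number of a shift by 30 mm and each number of a turn by 0.08 rad. A row lasts 1/10 s, in which the tool goes at most 50 mm and 8.59 degrees, less where a joint would pass 70% of its speed; a pose out of reach is approached as far as the arm can. A call with a number of a shift or a turn outside -1 to 1 is refused whole. A call with a gripper value outside its range is refused whole. The fingers move at their own pace and stop on an object; "newtons" is the grip in N (left out, the last holds). Time passes only in rows, so rows that do not move let the fingers close. It gives the time, the measured TCP pose, the force, the opening and the grip force at its end, in the units of the state.
- bot.observe(): the state, without advancing time (a new reading comes with each control period).
- bot.grab_frame(name): name is "scene" or "side" or "wrist"; returns a dict with "pixels" (384x512x3 uint8, red, green, blue), "fovy" (degrees; the focal length in pixels is half the picture's height over the tangent of half this angle, whatever the lens; pixels are square), "cx", "cy" (the principal point, pixels), "rvec" (rotation vector, rad) and "tvec" (3), from world to camera coordinates, as OpenCV has them; the wrist camera has in their place "mount" (4x4, takes a point from camera to tool coordinates, whose origin is the TCP and whose axes are the flange's). Camera axes: x right, y down, z forward; pixel columns grow to the right and rows downward; lengths in m; the calibration is good to about 2 mm. The wrist camera is an equidistant fisheye: a pixel r from the principal point sees the ray r / f radians off the axis. A picture is of the moment at which its call begins: read the wrist's pose just before it. There is no depth.
- bot.job_done(): hands the job in; it is judged then, once.
The state is a dict: "clock": time; "qpos": joint angles; "qd": joint speeds; "joint_efforts": joint torques, N m; "position": TCP position; "tool_rot": TCP orientation; "force": force on the tool from outside, world axes, zero at the start; "moment": the same for the moment, N m; "grip_width": finger opening in m; "finger_force": force on a finger pad.
Only numpy, scipy, OpenCV 4.12 (cv2) and the standard library are available. Lean on these libraries where they do the work, as an engineer would, in place of code of your own. Each camera call takes 0.05 s, during which the arm holds its last target. There are 200 camera calls.

TASK

Take the copper filter cover with the oblong block grip out of the drying rack, set it down flat on the rubber mat and let go, then take it again across its other side and lay it level in the mouth of the filter housing, between the two upright cheeks, and let go. Pick up the wooden-handled press tool and with it, never with the gripper itself, press the cover straight down until it snaps fully home, then stand the tool upright back on the cork pad. Leave everything else standing where it is.

Things in the scene. Friction and masses are not known exactly. Their poses are not given: they have to be found in the camera images.
- cover: The cover to fit, copper, loose, about 0.16 kg. A flat plate 74 (x) x 62 (y) x 12 mm with an oblong block grip 56 (x) x 46 (y) mm standing centred on it, 40 mm high (52 mm over all). Origin: centre of the plate's underside; z up. It looks the same turned half round. It stands in either bay of the rack, its x along the rack's x to within 0.03 rad.
- round_cover: A look-alike cover with the same plate but a round grip 42 mm across, 48 mm high over all; not wanted. It stands in the rack's other bay. Origin: centre of its underside.
- rack: Plywood drying rack, fixed, 184 (x) x 84 (y) x 66 mm high, floor 8 mm thick. Three upright partitions across its x, 8 mm thick, 66 mm high, at x = -86, 0 and +86 mm, make two bays. Origin: centre of the underside.
- bay (a point): Centre of the floor of the rack's +x bay, 43 mm from the rack's middle, 8 mm above the bench; the other bay is at -43 mm. A bay is 78 mm long in x and open on both y sides but for a lip 14 mm above the bench. Partitions stand about 11 mm from the x faces of the cover's grip: no finger fits there, so it comes out held across its y faces.
- mat: Dark rubber mat lying on the bench, fixed, 150 (x) x 130 (y) x 3 mm, empty. Origin: centre of its underside.
- housing: Aluminium filter housing, fixed; foot 156 (x) x 104 (y) x 20 mm. On the foot: a recess between two upright cheeks, four corner posts 50 mm high and two latch blocks 47 mm high at the x ends. Only the cheeks are higher than 51 mm. Origin: centre of the foot's underside.
- recess (a point): Centre of the housing's recess floor, 20 mm above the bench. The recess is 80 (x) x 69 (y) mm; the cover's x goes along the housing's x, either way round. Laid in, the cover first rests on the spring latches, its underside about 43 mm and its top 95 mm above the bench, the plate's edges between posts and cheeks. Fully home, its underside is at 20 mm and its top at 72 mm.
- latch (a point): Tip of the latch nose at the +x end of the recess, 33 mm from its centre, 36 mm above the bench; another at the -x end. Noses are 28 mm wide (y), slope up and outward, and give way outward on springs. Pressed down with about 15 to 20 N the cover pushes them aside, drops 23 mm, and they snap back over its plate.
- cheek (a point): Middle of the top of the +y cheek, 106 mm above the bench; another at -y. Cheeks are 78 mm long (x), 10 mm thick, 69 mm apart inside, their top 9 mm flared outward as a lead-in. They stand only some 11 mm from the y faces of the cover's grip, so fingers fit only at the grip's x faces.
- press_tool: Press tool, loose, about 0.18 kg, standing upright on the cork pad: a round white foot 46 mm across and 16 mm high, and above it a square wooden handle 26 x 26 mm, up to 108 mm over all; handle faces square to its x and y. Origin: centre of the foot's underside; z up.
- pad: Round cork pad, fixed, 100 mm across, 6 mm thick. Origin: centre of its underside.
- paint_tin: Bystander: paint tin, 84 mm across, 95 mm high. Origin: centre of its underside.
- jar: Bystander: glass jar, 52 mm across, 75 mm high. Origin: centre of its underside.
- bezel: Bystander: copper ring, 82 mm across, 45 mm high. Origin: centre of its underside.
- tape_roll: Bystander: roll of tape, 90 mm across, 24 mm high, lying flat. Origin: centre of its underside.
- screwdriver: Bystander: screwdriver lying on the bench, about 200 mm long. Origin near its middle.
- thinner_bottle: Bystander: tall bottle, 56 mm across, 170 mm high. Origin: centre of its underside.
Things that resemble listed ones, but are neither listed nor needed, are in the scene too. What is shaped like the cover but yellow is not meant.

How it is judged:
By the outcome, as a careful person would: the job done as asked, in the order asked, and still so for the second after the job is handed in, with the robot touching nothing.
It also fails if it takes over 72 s, if anything falls off the work surface, if the arm or the gripper's body presses on something with over 40 N, if the wrist force passes 120 N, or if a joint passes its speed limit or range.

## Working session

There is one attempt and no reset: what is moved stays moved. The work goes in short steps, Python scripts to look and compute and a tool call to move; the robot and the scene stay as the last step left them, time stands still between calls to the robot, and variables do not carry over. Pictures are saved under pics/ and viewed, at most 10 in all, crops included, and the job is handed in when it is done.

Besides the shell and the picture viewer there is one more tool, called after "Call:" as name(argument=value, ...) on one line, values as JSON. jog_arm: Moves the arm, as the interface text tells. Shifts and turns lie within -1 to 1; 1 stands for 30 mm of shift or 0.08 rad of turn. Its arguments: {"type":"object","properties":{"motion":{"type":"array","items":{"type":"array","items":{"type":"number"}}},"newtons":{"type":"number"}},"required":["motion"]}

```bash
mkdir -p pics; python3 - <<'E'
from workcell import bot
import cv2,pickle
s=bot.observe();print(s)
d={}
for n in("scene","side","wrist"):
    f=bot.grab_frame(n);d[n]=f
    cv2.imwrite(f"pics/{n}0.png",cv2.resize(f["pixels"][:,:,::-1],(800,600),interpolation=cv2.INTER_CUBIC))
    print(n,{k:v for k,v in f.items() if k!="pixels"})
pickle.dump((s,d),open("d0.pkl","wb"))
E
```

```text
{'clock': 0.0, 'qpos': array([ 1.07177441,  0.52202133, -0.03635353,  1.60003847,  0.02120768,
        1.02107606, -0.112747  ]), 'qd': array([-0.00096426, -0.00045706, -0.00145228,  0.00010514, -0.00163799,
       -0.00204964,  0.00107379]), 'joint_efforts': array([-1.57605285e-03, -9.27119422e+01,  1.97873734e+00, -3.69932413e+01,
        1.77247199e-02,  8.20844492e-03,  2.61670272e-05]), 'position': array([ 0.25970639, -0.56810165,  0.23070997]), 'tool_rot': array([-3.14043723e+00,  7.63672187e-05,  4.28892217e-01]), 'force': array([ 0.8728961 ,  0.36189609, -0.35189386]), 'moment': array([-0.05448444, -0.09157289, -0.02687859]), 'finger_force': 0.0, 'grip_width': 0.0853397578047498}
scene {'fovy': 48.834741997735655, 'cx': 252.39532221046338, 'cy': 189.3220493206194, 'rvec': array([ 2.04393515,  0.65502506, -0.34382888]), 'tvec': array([-0.43598848, -0.07025329,  1.61396518])}
side {'fovy': 54.77791495279365, 'cx': 252.17899920526685, 'cy': 187.74407688863482, 'rvec': array([ 0.83535626, -2.53596936,  1.06351201]), 'tvec': array([0.41353327, 0.27508204, 1.03861815])}
wrist {'fovy': 65.70646984690485, 'cx': 255.37025929665234, 'cy': 188.72799603061586, 'mount': array([[ 8.02354227e-04, -9.57827199e-01, -2.87343721e-01,
         7.47861896e-02],
       [ 9.99999599e-01,  8.82785866e-04, -1.50350972e-04,
         5.47706908e-04],
       [ 3.97673226e-04, -2.87343485e-01,  9.57827523e-01,
        -1.42492401e-01],
       [ 0.00000000e+00,  0.00000000e+00,  0.00000000e+00,
         1.00000000e+00]])}
```

View pics/scene0.png

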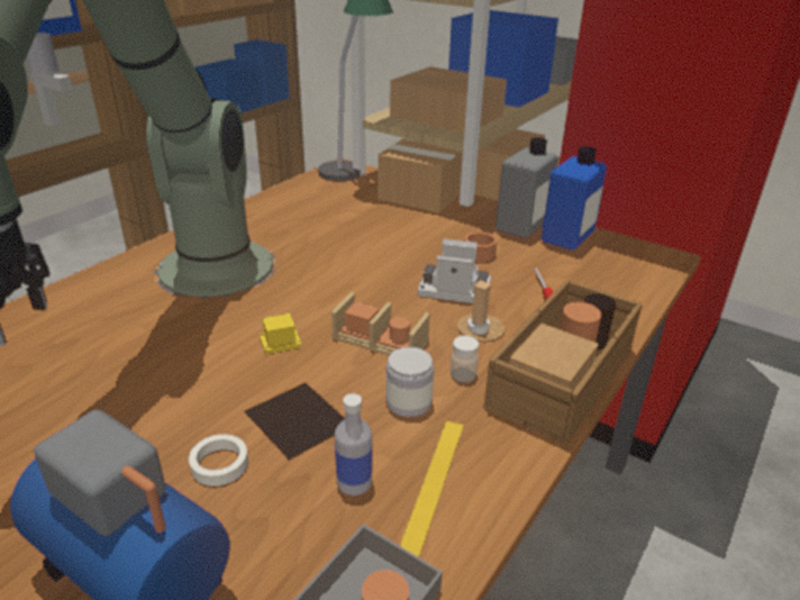

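View pics/side0.png

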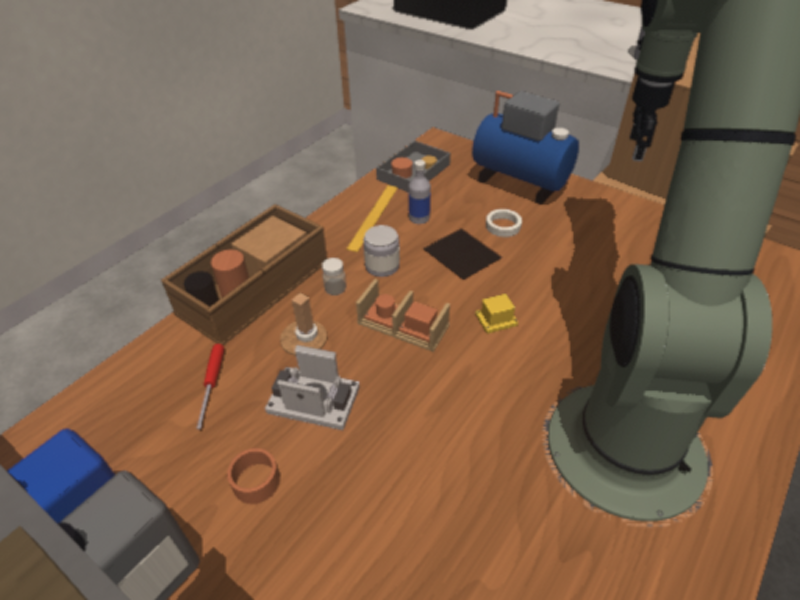

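Both views show the rack. The scene view has the oblong copper grip at (362,318) and the round one at (400,328), and the side view has them at (420,318) and (385,305). The yellow decoy is at (281,332) in scene. Mat is at (295,418), housing at (455,275) and press tool at (481,305). The wanted cover is the copper one with the oblong block in the rack. Next I'll enlarge both views to confirm this and read points.

```bash
python3 - <<'E'
import pickle,cv2
s,d=pickle.load(open("d0.pkl","rb"))
for n,(x,y,w,h,k) in {"scene":(155,148,172,146,4),"side":(168,142,156,132,5)}.items():
    c=cv2.resize(d[n]["pixels"][y:y+h,x:x+w,::-1],None,fx=k,fy=k,interpolation=cv2.INTER_CUBIC)
    for i in range(0,w,20): cv2.putText(c,str(x+i),(i*k,10),0,.35,(0,255,255)); cv2.line(c,(i*k,12),(i*k,18),(0,255,255))
    for i in range(0,h,20): cv2.putText(c,str(y+i),(0,i*k+4),0,.35,(0,255,255)); cv2.line(c,(24,i*k),(30,i*k),(0,255,255))
    cv2.imwrite(f"pics/{n}0c.png",c)
    print(c.shape)
E
```

```text
(584, 688, 3)
(660, 780, 3)
```

View pics/scene0c.png

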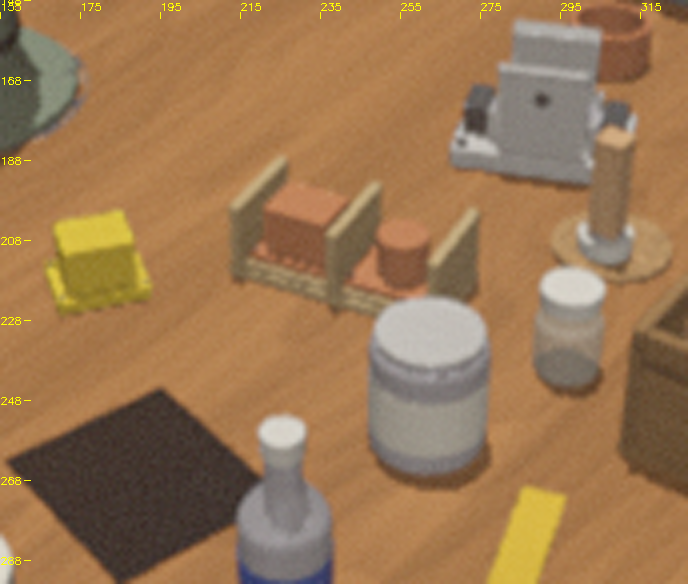

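View pics/side0c.png

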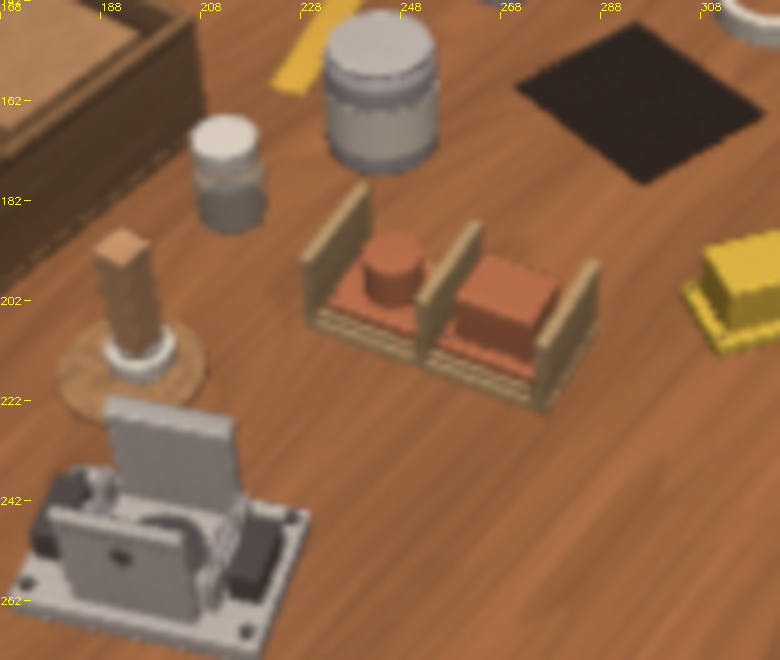

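Confirmed: the rack holds the copper oblong block, in scene at about native (231,203) and in side at about (268,202). The round grip is in the bay towards the tin. The yellow one stands free on the bench. Now I'll back-project the corners.

```bash
cat > h.py <<'E'
import numpy as np,cv2,pickle
from scipy.spatial.transform import Rotation as Ro
def ray(f,u,v):
    F=192/np.tan(np.radians(f["fovy"])/2); R=Ro.from_rotvec(f["rvec"]).as_matrix()
    return -R.T@f["tvec"], R.T@np.array([(u-f["cx"])/F,(v-f["cy"])/F,1])
def atz(f,u,v,z):
    c,d=ray(f,u,v); return (c+d*(z-c[2])/d[2])[:2]
E
python3 - <<'E'
from h import *
np.set_printoptions(precision=4,suppress=True)
s,d=pickle.load(open("d0.pkl","rb"))
O={"scene":(155,148,4),"side":(168,142,5)}
P={"scene":{"rack top F/B x3":(.066,[(236,206),(283,160),(334,236),(377,184),(434,263),(474,211)]),
"cover top":(.060,[(265,210),(300,185),(350,196),(327,232)]),
"cheek far/near":(.106,[(515,22),(602,33),(500,65),(592,75)]),
"tool top":(.114,[(615,137)]),"pad":(.006,[(611,247)]),"mat":(.003,[(8,462),(162,388),(120,584)])},
"side":{"rack top F/B x3":(.066,[(307,263),(366,187),(422,301),(479,225),(544,346),(596,264)]),
"cover top":(.060,[(457,291),(487,257),(558,287),(530,325)]),
"cheek far/near":(.106,[(107,398),(232,420),(50,512),(183,537)]),
"tool top":(.114,[(122,246)]),"pad":(.006,[(132,370)]),"mat":(.003,[(515,87),(637,22),(765,113),(645,185)])}}
for n in P:
    print(n,"cam",ray(d[n],0,0)[0])
    x0,y0,k=O[n]
    for t,(z,L) in P[n].items(): print(t,*[atz(d[n],x0+a/k,y0+b/k,z) for a,b in L])
E
```

```text
scene cam [ 1.1557 -0.9089  0.7988]
rack top F/B x3 [ 0.425 -0.059] [0.4121 0.0173] [ 0.5122 -0.0469] [0.4957 0.0333] [ 0.5942 -0.0313] [0.5801 0.0464]
cover top [ 0.4411 -0.0429] [0.4409 0.0027] [0.4832 0.0135] [ 0.4993 -0.0387]
cheek far/near [0.4744 0.2769] [0.548 0.305] [0.5065 0.1997] [0.579  0.2315]
tool top [0.6504 0.1398]
pad [0.6536 0.1463]
mat [ 0.4409 -0.3289] [ 0.4734 -0.2061] [ 0.5816 -0.3681]
side cam [-0.0199  0.6797  0.929 ]
rack top F/B x3 [0.5732 0.0488] [ 0.5872 -0.0317] [0.491  0.0322] [ 0.5023 -0.0464] [0.4054 0.0185] [ 0.4186 -0.0613]
cover top [0.4814 0.0071] [ 0.4838 -0.0298] [ 0.4302 -0.0343] [0.4258 0.0042]
cheek far/near [0.5699 0.2331] [0.4993 0.2026] [0.5374 0.3121] [0.4661 0.2812]
tool top [0.6446 0.1405]
pad [0.6452 0.1511]
mat [ 0.608  -0.2415] [ 0.5747 -0.366 ] [ 0.4351 -0.3268] [ 0.4662 -0.2048]
```

Call:
jog_arm(motion=[[0,0,-0.5,0.81,1],[0,0,-0.5,0.81,1],[0,0,-0.5,0.81,1],[0,0,-0.5,0.81,1],[0.535,-0.95,0,0,1],[0.535,-0.95,0,0,1],[0.535,-0.95,0,0,1],[0.535,-0.95,0,0,1],[0.535,-0.95,0,0,1],[0.535,-0.95,0,0,1],[0.535,-0.95,0,0,1],[0.535,-0.95,0,0,1]])

```text
clock: 1.35
position: [0.3481, -0.3207, 0.2912]
tool_rot: [-3.142, 0.0, 0.17]
force: [1.4, -0.4, -1.0]
grip_width: 0.0853
finger_force: 0.0
```

Call:
jog_arm(motion=[[0.535,-0.95,0,0,1],[0.535,-0.95,0,0,1],[0.535,-0.95,0,0,1],[0.535,-0.95,0,0,1],[0.535,-0.95,0,0,1],[0.535,-0.95,0,0,1],[0.535,-0.95,0,0,1],[0.535,-0.95,0,0,1],[0.535,-0.95,0,0,1],[0.535,-0.95,0,0,1],[0,0,0,0,1],[0,0,0,0,1]])

```text
clock: 2.55
position: [0.4579, -0.0137, 0.2911]
tool_rot: [-3.142, 0.0, 0.171]
force: [0.2, -0.4, 0.9]
grip_width: 0.0857
finger_force: 0.0
```

```bash
cat >> h.py <<'E'
def toworld(s,f,u,v,z):
    "wrist fisheye pixel -> world point on plane z"
    F=192/np.tan(np.radians(f["fovy"])/2); p=np.array([u-f["cx"],v-f["cy"]]); r=np.hypot(*p); t=r/F
    dc=np.array([*(p/max(r,1e-9)*np.sin(t)),np.cos(t)])
    R=Ro.from_euler("xyz",s["tool_rot"]).as_matrix(); M=f["mount"]
    c=R@M[:3,3]+s["position"]; d=R@M[:3,:3]@dc
    return (c+d*(z-c[2])/d[2])[:2]
def proj(s,f,P):
    "world -> wrist pixel"
    F=192/np.tan(np.radians(f["fovy"])/2); R=Ro.from_euler("xyz",s["tool_rot"]).as_matrix(); M=f["mount"]
    q=(np.asarray(P)-s["position"])@R; q=(q-M[:3,3])@M[:3,:3]
    t=np.arctan2(np.hypot(q[...,0],q[...,1]),q[...,2]); a=np.arctan2(q[...,1],q[...,0])
    return np.stack([f["cx"]+F*t*np.cos(a),f["cy"]+F*t*np.sin(a)],-1)
def look(bot,name,box=None,k=1.5625):
    s=bot.observe(); f=bot.grab_frame("wrist"); pickle.dump((s,f),open(name+".pkl","wb"))
    c=f["pixels"][:,:,::-1]; x,y,w,h=box or (0,0,512,384)
    c=cv2.resize(c[y:y+h,x:x+w],None,fx=k,fy=k,interpolation=cv2.INTER_CUBIC)
    for i in range(0,w,20): cv2.putText(c,str(x+i),(int(i*k),10),0,.35,(0,255,255)); cv2.line(c,(int(i*k),12),(int(i*k),18),(0,255,255))
    for i in range(0,h,20): cv2.putText(c,str(y+i),(0,int(i*k)+4),0,.35,(0,255,255)); cv2.line(c,(24,int(i*k)),(30,int(i*k)),(0,255,255))
    cv2.imwrite(f"pics/{name}.png",c); return s,f
def box(cx,cy,yaw,lx,ly,z):
    c,s_=np.cos(yaw),np.sin(yaw); q=np.array([[1,1],[1,-1],[-1,-1],[-1,1]])*[lx/2,ly/2]
    return np.c_[q@np.array([[c,s_],[-s_,c]])+[cx,cy],np.full(4,z)]
def move(s,tgt,yaw):
    "world target -> tool-axis units at current yaw, and turn units"
    R=Ro.from_euler("xyz",s["tool_rot"]).as_matrix(); u=R.T@(np.array(tgt)-s["position"])/.03
    print("units xyz",u.round(2),"turn",round((s["tool_rot"][2]-yaw)/.08,2))
E
python3 - <<'E'
from h import *
from workcell import bot
s,f=look(bot,"w1"); print(s["clock"],s["position"],s["tool_rot"],s["qpos"],s["force"])
E
```

```text
2.55 [ 0.45794465 -0.01366119  0.29110069] [-3.14150694e+00  4.93240601e-04  1.70846969e-01] [ 0.18550068  0.19876743 -0.33130779  1.92915503  0.07509251  1.02596748
 -1.57869147] [ 0.15044365 -0.44420209  0.90414872]
```

View pics/w1.png

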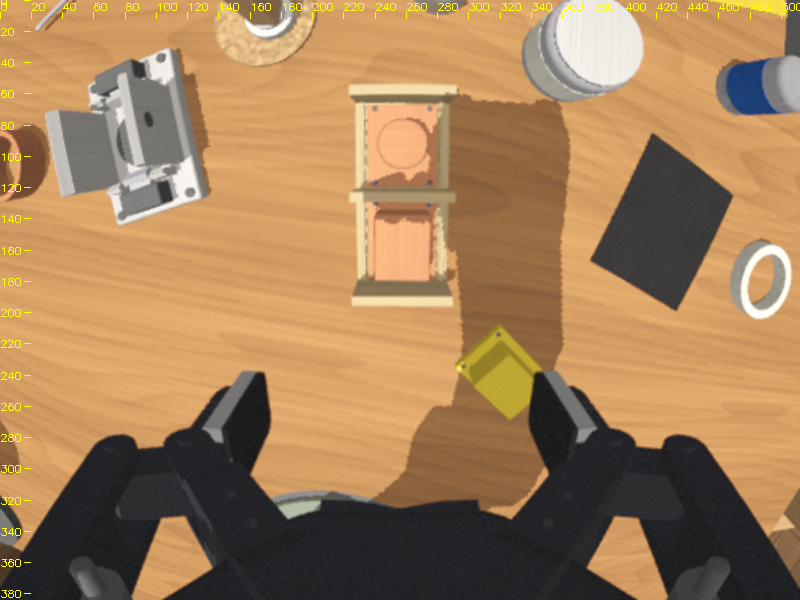

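The wrist view shows the rack head-on, with the block grip at display (374–432, 210–280), the round grip at (402,143), the housing at (128,135), the mat at (662,222) and the yellow decoy at (500,370). Back-projecting the corners now.

```bash
python3 - <<'E'
from h import *
np.set_printoptions(precision=4,suppress=True)
s,f=pickle.load(open("w1.pkl","rb"))
for t,z,L in [("cover top",.060,[(374,210),(432,210),(432,280),(374,280)]),("rack end tops",.066,[(350,86),(457,86),(453,305),(352,305)]),
 ("mat",.003,[(652,133),(733,196),(677,310),(591,260)]),
 ("cheekL top(far +y)",.106,[(47,112),(62,196)]),("cheekR top",.106,[(119,74),(139,165)]),("foot",.020,[(176,48),(208,194)]),
 ("pad",.006,[(215,25),(313,25)]),("padbottom",.006,[(265,66)]),("toolfoot top?",.022,[(270,40)])]:
    w=np.array([toworld(s,f,u/1.5625,v/1.5625,z) for u,v in L]); print(t,*w,"mean",w.mean(0))
E
```

```text
cover top [0.488 0.012] [ 0.496 -0.034] [ 0.4386 -0.0449] [0.4303 0.0027] mean [ 0.4632 -0.0161]
rack end tops [0.5834 0.0467] [ 0.5979 -0.0352] [ 0.4219 -0.0657] [0.4075 0.0174] mean [ 0.5027 -0.0092]
mat [ 0.6154 -0.2448] [ 0.581  -0.3696] [ 0.4399 -0.3314] [ 0.4733 -0.2068] mean [ 0.5274 -0.2881]
cheekL top(far +y) [0.5441 0.3063] [0.4723 0.2798] mean [0.5082 0.293 ]
cheekR top [0.5756 0.2298] [0.5039 0.1988] mean [0.5397 0.2143]
foot [0.6136 0.2275] [0.476  0.1711] mean [0.5448 0.1993]
pad [0.6408 0.1968] [0.6464 0.0991] mean [0.6436 0.148 ]
padbottom [0.6022 0.1374] mean [0.6022 0.1374]
toolfoot top? [0.6245 0.1322] mean [0.6245 0.1322]
```

Call:
jog_arm(motion=[[0.14,0.11,0.98,0,1],[0,0,0.99,0,1],[0,0,0.99,0,1],[0,0,0.99,0,1],[0,0,0.99,0,1],[0,0,0.99,0,1],[0,0,0.99,0,1],[0,0,0.99,0,1],[0,0,0.95,0,1],[0,0,0,0,1]])

```text
clock: 3.6
position: [0.4608, -0.0175, 0.0231]
tool_rot: [-3.141, 0.005, 0.169]
force: [0.2, -0.7, 0.1]
grip_width: 0.0855
finger_force: 0.0
```

Call:
jog_arm(motion=[[0,0,0,0,0],[0,0,0,0,0],[0,0,0,0,0],[0,0,0,0,0],[0,0,0,0,0],[0,0,0,0,0]], newtons=50)

```text
clock: 4.2
position: [0.4635, -0.0168, 0.027]
tool_rot: [3.141, -0.002, 0.169]
force: [-2.0, -0.2, 14.3]
grip_width: 0.0452
finger_force: 50.0
```

Call:
jog_arm(motion=[[0,0,-0.5,0,0],[0,0,-0.8,0,0],[0,0,-1,0,0],[0,0,-1,0,0],[0,0,-0.7,0,0],[0,0,0,0,0]])

```text
clock: 4.8
position: [0.4641, -0.0168, 0.1487]
tool_rot: [3.14, -0.005, 0.169]
force: [0.8, 0.5, -1.8]
grip_width: 0.0453
finger_force: 52.7
```

```bash
python3 - <<'E'
from h import *
from workcell import bot
s,f=look(bot,"w2",(100,100,320,240),2.4); print(s["clock"],s["position"],s["tool_rot"],s["force"],s["grip_width"])
move(s,[.515,-.282,.04],.17)
E
```

```text
4.8 [ 0.46413215 -0.01680898  0.14870211] [ 3.14043646 -0.0052694   0.16895032] [ 0.75206647  0.47131452 -1.81845779] 0.04530973281437005
units xyz [0.17 8.99 3.63] turn -0.01
```

View pics/w2.png

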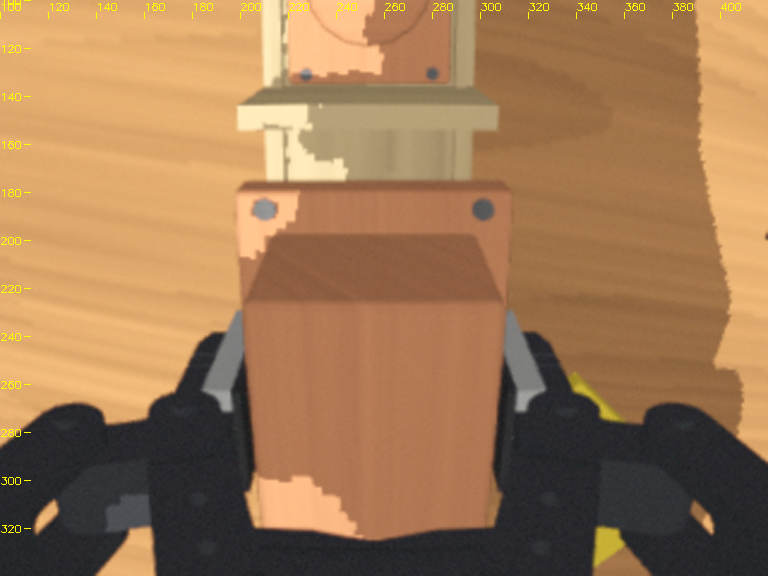

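The cover is held square, with its plate at display (237–510, 185) clear of the rack. The round cover is still in place.

Call:
jog_arm(motion=[[0.02,0.5,0,0,0],[0.02,0.9,0,0,0],[0.02,0.95,0,0,0],[0.02,1,0,0,0],[0.02,1,0,0,0],[0.02,1,0,0,0],[0.02,1,0,0,0],[0.02,1,0,0,0],[0.01,1,0,0,0],[0,0.65,0.5,0,0],[0,0,1,0,0],[0,0,1,0,0]])

```text
clock: 6.05
position: [0.5127, -0.2824, 0.0687]
tool_rot: [-3.142, 0.0, 0.168]
force: [0.1, -0.0, -3.4]
grip_width: 0.0451
finger_force: 52.7
```

Call:
jog_arm(motion=[[0,0,1,0,0],[0,0,0.4,0,0],[0,0,0,0,0],[0,0,0,0,0]])

```text
clock: 6.45
position: [0.5136, -0.2819, 0.0291]
tool_rot: [3.141, -0.0, 0.17]
force: [-0.4, 0.7, -1.2]
grip_width: 0.0453
finger_force: 52.4
```

Call:
jog_arm(motion=[[0,0,0.15,0,0],[0,0,0.05,0,0],[0,0,0,0,0]])

```text
clock: 6.75
position: [0.5135, -0.282, 0.0229]
tool_rot: [3.141, -0.0, 0.169]
force: [-0.5, -0.4, -1.6]
grip_width: 0.045
finger_force: 52.4
```

Call:
jog_arm(motion=[[0,0,0.05,0,0],[0,0,0.05,0,0],[0,0,0,0,0]])

```text
clock: 7.05
position: [0.5135, -0.282, 0.022]
tool_rot: [3.14, -0.0, 0.169]
force: [-14.2, 7.4, 46.9]
grip_width: 0.0454
finger_force: 58.4
```

Call:
jog_arm(motion=[[0,0,-0.06,0,0],[0,0,0,0,1],[0,0,0,0,1],[0,0,0,0,1],[0,0,0,0,1],[0,0,-0.6,0,1],[0,0,-1,0,1],[0,0,-1,0,1],[0,0,-0.6,0,1]])

```text
clock: 7.95
position: [0.5138, -0.2821, 0.1193]
tool_rot: [3.141, -0.001, 0.17]
force: [0.1, -0.7, -0.7]
grip_width: 0.0854
finger_force: 0.0
```

Call:
jog_arm(motion=[[0,0,0,-0.98,1],[0,0,0,-0.98,1],[0,0,0,-0.98,1],[0,0,0,-0.98,1],[0,0,0,-0.98,1],[0,0,0,-0.98,1],[0,0,0,-0.98,1],[0,0,0,-0.98,1],[0,0,0,-0.98,1],[0,0,0,-0.98,1]])

```text
clock: 8.95
position: [0.5132, -0.2819, 0.1172]
tool_rot: [-3.141, 0.0, 0.957]
force: [0.0, 0.3, -0.3]
grip_width: 0.0853
finger_force: 0.0
```

Call:
jog_arm(motion=[[0,0,0,-0.98,1],[0,0,0,-0.98,1],[0,0,0,-0.98,1],[0,0,0,-0.98,1],[0,0,0,-0.98,1],[0,0,0,-0.98,1],[0,0,0,-0.98,1],[0,0,0,-0.98,1],[0,0,0,-0.98,1],[0,0,0,-0.98,1],[0,0,0,0,1]])

```text
clock: 10.05
position: [0.5132, -0.2819, 0.117]
tool_rot: [-3.141, -0.0, 1.739]
force: [-0.6, 0.1, 1.0]
grip_width: 0.0853
finger_force: 0.0
```

```bash
python3 - <<'E'
from h import *
from workcell import bot
s,f=look(bot,"w3",(60,60,390,270),2); print(s["clock"],s["position"],s["tool_rot"],s["qpos"])
move(s,[.5138,-.282,.025],.17+np.pi/2)
E
```

```text
10.05 [ 0.51315175 -0.28188941  0.11704576] [-3.14141369e+00 -4.63684667e-04  1.73885820e+00] [ 0.84676466  0.67904091 -0.64971795  1.77840772  0.52282304  0.86377979
  0.1225235 ]
units xyz [-0.01  0.02  3.07] turn -0.02
```

View pics/w3.png

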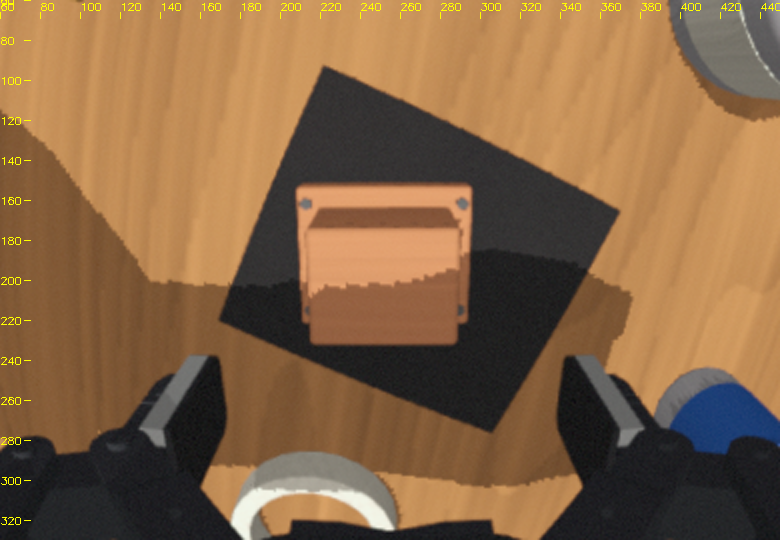

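The cover sits flat inside the mat, square to the fingers, with its grip at display (308–460, 228–343).

Call:
jog_arm(motion=[[0,0,0.8,0,1],[0,0,1,0,1],[0,0,1,0,1],[0,0,0.27,0,1],[0,0,0,0,1],[0,0,0,0,0],[0,0,0,0,0],[0,0,0,0,0],[0,0,0,0,0],[0,0,0,0,0],[0,0,0,0,0]])

```text
clock: 11.2
position: [0.5138, -0.2823, 0.0267]
tool_rot: [3.14, 0.001, 1.737]
force: [-2.6, 0.7, 9.4]
grip_width: 0.0549
finger_force: 52.6
```

Call:
jog_arm(motion=[[0,0,-0.5,0,0],[0,0,-0.8,0,0],[0,0,-0.95,0,0],[0,0,-0.95,0,0],[0,0,-0.95,0,0],[0,0,-0.95,0,0],[0,0,-0.85,0,0],[0.5,0.16,0,0,0],[0.9,0.29,0,0,0],[0.95,0.3,0,0,0],[0.95,0.3,0,0,0],[0.95,0.3,0,0,0]])

```text
clock: 12.4
position: [0.5318, -0.1475, 0.2041]
tool_rot: [3.142, -0.0, 1.738]
force: [1.1, 0.0, -2.4]
grip_width: 0.0551
finger_force: 54.3
```

Call:
jog_arm(motion=[[0.95,0.3,0,0,0],[0.95,0.3,0,0,0],[0.95,0.3,0,0,0],[0.95,0.3,0,0,0],[0.95,0.3,0,0,0],[0.95,0.3,0,0,0],[0.95,0.3,0,0,0],[0.95,0.35,0,0,0],[0.9,0.4,0,0,0],[0.6,0.4,0,-0.97,0],[0,0,0,-0.97,0],[0,0,0,-0.97,0]])

```text
clock: 13.6
position: [0.5822, 0.1376, 0.2039]
tool_rot: [-3.141, -0.0, 1.976]
force: [0.8, -0.9, -1.4]
grip_width: 0.0552
finger_force: 54.2
```

Call:
jog_arm(motion=[[0,0,0,0,0],[0,0,0,0,0]])

```text
clock: 13.8
position: [0.5826, 0.1362, 0.2039]
tool_rot: [-3.142, -0.0, 1.968]
force: [0.7, 0.0, -3.3]
grip_width: 0.0551
finger_force: 54.2
```

```bash
python3 - <<'E'
from h import *
from workcell import bot
s,f=look(bot,"w4",(90,0,360,270),2.2); print(s["clock"],s["position"],s["tool_rot"],s["qpos"],s["grip_width"])
E
```

```text
13.8 [0.58256283 0.13617071 0.20386613] [-3.14153489e+00 -1.25452691e-04  1.96812016e+00] [ 0.20373609  0.61828061 -0.7956292   1.67284642  0.49357281  1.06266831
 -0.34875784] 0.055080325656859795
```

View pics/w4.png

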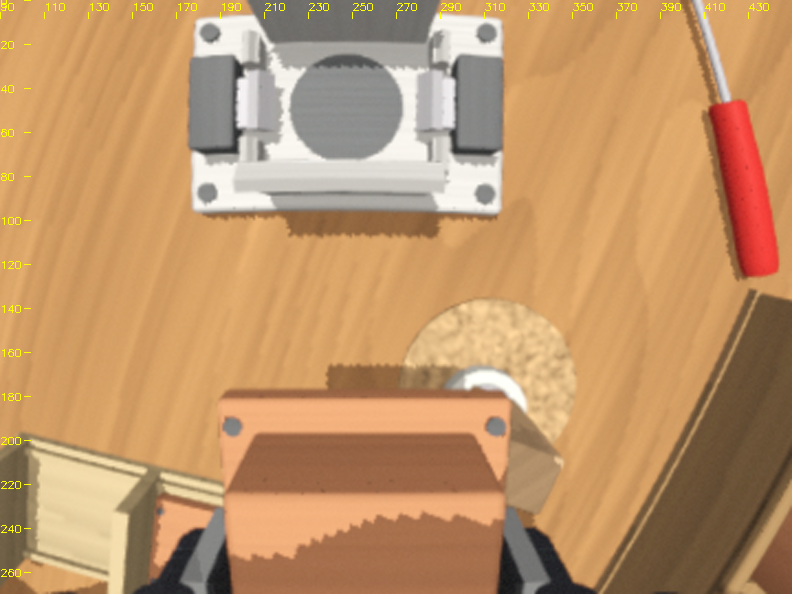

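The wrist view shows the housing foot corners at display (196,17), (502,17), (195,210) and (500,212), with the recess disc at (346,107). The cover is held square, its plate edge at (220–511, 392). The tool foot is at (485,385).

```bash
python3 - <<'E'
from h import *
np.set_printoptions(precision=4,suppress=True)
s,f=pickle.load(open("w4.pkl","rb"))
W=lambda L,z:np.array([toworld(s,f,90+u/2.2,v/2.2,z) for u,v in L])
for t,z,L in [("foot",.020,[(196,17),(502,17),(500,212),(195,210)]),("disc",.020,[(346,107)]),("near cheek top inner/outer",.106,[(235,178),(444,178),(236,191),(444,191)]),
("latch",.047,[(189,57),(189,147),(503,56),(503,152)]),("pad LR,top",.006,[(403,384),(576,384),(489,298)])]:
    w=W(L,z);print(t,*w,"mean",w.mean(0))
w=W([(196,17),(502,17),(500,212),(195,210)],.02)
for a,b in((0,1),(3,2)): e=w[b]-w[a];print(np.arctan2(e[1],e[0]),np.hypot(*e))
for a,b in((3,0),(2,1)): e=w[b]-w[a];print(np.arctan2(e[1],e[0])-np.pi/2,np.hypot(*e))
# cover plate top far edge, in tool coords
pz=s["position"][2]-.0237+.012
w=W([(220,399),(511,399)],pz);print("cover far edge rel tool",[(np.array([*q,pz])-s["position"])@Ro.from_euler("xyz",s["tool_rot"]).as_matrix() for q in w])
E
```

```text
foot [0.4344 0.2742] [0.5769 0.3325] [0.6154 0.2374] [0.4741 0.1799] mean [0.5252 0.256 ]
disc [0.5248 0.2553] mean [0.5248 0.2553]
near cheek top inner/outer [0.5055 0.2025] [0.5759 0.2314] [0.5077 0.1981] [0.5778 0.2269] mean [0.5417 0.2147]
latch [0.4496 0.2487] [0.467  0.2085] [0.5829 0.3037] [0.6006 0.2609] mean [0.525  0.2554]
pad LR,top [0.608  0.1341] [0.697  0.1722] [0.6312 0.1949] mean [0.6454 0.1671]
0.3881992729966328 0.15389810577023863
0.3861486880915651 0.15251041322171424
0.3980062990209521 0.10227413790111257
0.3844459585717126 0.10258267758303981
cover far edge rel tool [array([ 0.0306, -0.034 ,  0.0117]), array([0.0307, 0.0383, 0.0117])]
```

```bash
python3 - <<'E'
from h import *
np.set_printoptions(precision=4,suppress=True)
s,f=pickle.load(open("w4.pkl","rb"))
R=Ro.from_euler("xyz",s["tool_rot"]).as_matrix()
for u,v,z in [(190,181.4,.1922),(322.3,181.4,.1922),(255.37,181.4,.1922),(255.37,100,.02)]:
    w=toworld(s,f,u,v,z); print((np.array([*w,z])-s["position"])@R)
for P,yaw in (([.525,.2555],0.389),):
    print((np.array([*P,.02])-s["position"])@R)
    for lx,ly,z in((.156,.104,.02),(.074,.062,.02)): print(((proj(s,f,box(*P,yaw,lx,ly,z))-[90,0])*2.2).round(0).tolist())
move(s,[.525,.2555,.19],.389+np.pi/2)
E
```

```text
[ 0.0306 -0.034   0.0117]
[0.0307 0.0383 0.0117]
[0.0306 0.0017 0.0117]
[0.0751 0.0016 0.1839]
[ 0.1323 -0.0069  0.1839]
[[504.0, 16.0], [502.0, 214.0], [191.0, 213.0], [194.0, 17.0]]
[[422.0, 49.0], [421.0, 169.0], [271.0, 169.0], [272.0, 49.0]]
units xyz [ 4.41 -0.23  0.46] turn 0.1
```

```bash
python3 - <<'E'
from h import *
from workcell import bot
np.set_printoptions(precision=4,suppress=True)
for n in("d0","w1","w2","w3","w4"):
    d=pickle.load(open(n+".pkl","rb"))[1]; d=d.get("wrist",d); print(n,d["mount"][:3,3],d["cx"],d["cy"],Ro.from_matrix(d["mount"][:3,:3]).as_rotvec())
f=bot.grab_frame("wrist"); print(f["mount"][:3,3])
s=bot.observe(); print(s["position"],s["tool_rot"])
E
```

```text
d0 [ 0.0748  0.0005 -0.1425] 255.37025929665234 188.72799603061586 [-0.2285 -0.229   1.5578]
w1 [ 0.0749  0.0001 -0.1425] 255.37025929665234 188.72799603061586 [-0.2286 -0.229   1.5578]
w2 [ 0.0749  0.0001 -0.1425] 255.37025929665234 188.72799603061586 [-0.2286 -0.229   1.5578]
w3 [ 0.073   0.0018 -0.1425] 255.37025929665234 188.72799603061586 [-0.2281 -0.2285  1.5579]
w4 [ 0.0726  0.0017 -0.1425] 255.37025929665234 188.72799603061586 [-0.2281 -0.2283  1.5579]
[ 0.0726  0.0017 -0.1425]
[0.5827 0.136  0.2039] [3.1415 0.0001 1.9684]
```

Call:
jog_arm(motion=[[0.7,-0.05,0,0.1,0],[0.9,-0.06,0,0,0],[0.95,-0.06,0,0,0],[0.95,-0.06,0,0,0],[0.93,-0.05,0,0,0],[0,0,0,0,0],[0,0,0,0,0],[0,0,0,0,0]])

```text
clock: 14.7
position: [0.5247, 0.2547, 0.2037]
tool_rot: [-3.142, 0.001, 1.961]
force: [0.2, -0.3, -1.9]
grip_width: 0.055
finger_force: 54.2
```

Call:
jog_arm(motion=[[0.03,-0.03,0.5,0,0],[0,0,0.8,0,0],[0,0,0.8,0,0],[0,0,0.7,0,0],[0,0,0.6,0,0],[0,0,0.4,0,0],[0,0,0.2,0,0],[0,0,0,0,0]])

```text
clock: 15.5
position: [0.5229, 0.2558, 0.083]
tool_rot: [-3.141, -0.0, 1.962]
force: [0.2, 0.6, -1.7]
grip_width: 0.0552
finger_force: 54.2
```

Call:
jog_arm(motion=[[0,0,0.2,0,0],[0,0,0.15,0,0],[0,0,0.1,0,0],[0,0,0,0,0]])

```text
clock: 15.9
position: [0.523, 0.256, 0.07]
tool_rot: [-3.141, 0.0, 1.962]
force: [-0.3, 0.2, -1.9]
grip_width: 0.0551
finger_force: 54.2
```

Call:
jog_arm(motion=[[0,0,0.06,0,0],[0,0,0.04,0,0],[0,0,0,0,0]])

```text
clock: 16.2
position: [0.523, 0.256, 0.0671]
tool_rot: [-3.141, 0.0, 1.962]
force: [-1.0, -0.3, -2.0]
grip_width: 0.0551
finger_force: 54.4
```

Call:
jog_arm(motion=[[0,0,0.03,0,0],[0,0,0.02,0,0],[0,0,0,0,0]])

```text
clock: 16.5
position: [0.5229, 0.256, 0.0658]
tool_rot: [-3.141, 0.0, 1.962]
force: [-2.8, -2.0, 2.3]
grip_width: 0.055
finger_force: 54.9
```

Call:
jog_arm(motion=[[0,0,0,0,1],[0,0,0,0,1],[0,0,0,0,1],[0,0,0,0,1],[0,0,-0.4,0,1],[0,0,-0.9,0,1],[0,0,-1,0,1],[0,0,-1,0,1],[0,0,-1,0,1],[0,0,-0.7,0,1]])

```text
clock: 17.5
position: [0.5232, 0.2565, 0.2186]
tool_rot: [3.14, -0.0, 1.963]
force: [-0.3, -0.0, -0.5]
grip_width: 0.0852
finger_force: 0.0
```

Call:
jog_arm(motion=[[-0.5,0.08,-0.5,0,1],[-0.9,0.08,-0.5,0,1],[-0.95,0.08,-0.5,0,1],[-0.95,0.08,-0.5,0,1],[-1,0.08,0,0,1],[-1,0.08,0,0,1],[-0.9,0.08,0,0,1],[0,0,0,0,1],[0,0,0,0,1]])

```text
clock: 18.4
position: [0.6095, 0.0905, 0.2763]
tool_rot: [3.141, -0.0, 1.962]
force: [0.5, 0.8, 0.6]
grip_width: 0.0852
finger_force: 0.0
```

```bash
python3 - <<'E'
from h import *
from workcell import bot
s,f=look(bot,"w5",(140,0,320,240),2.5); print(s["clock"],s["position"],s["tool_rot"],f["mount"][:3,3])
E
```

```text
18.4 [0.60946636 0.09054207 0.27632091] [ 3.14124188e+00 -4.55559955e-04  1.96185391e+00] [ 0.07261729  0.0017039  -0.14249125]
```

View pics/w5.png

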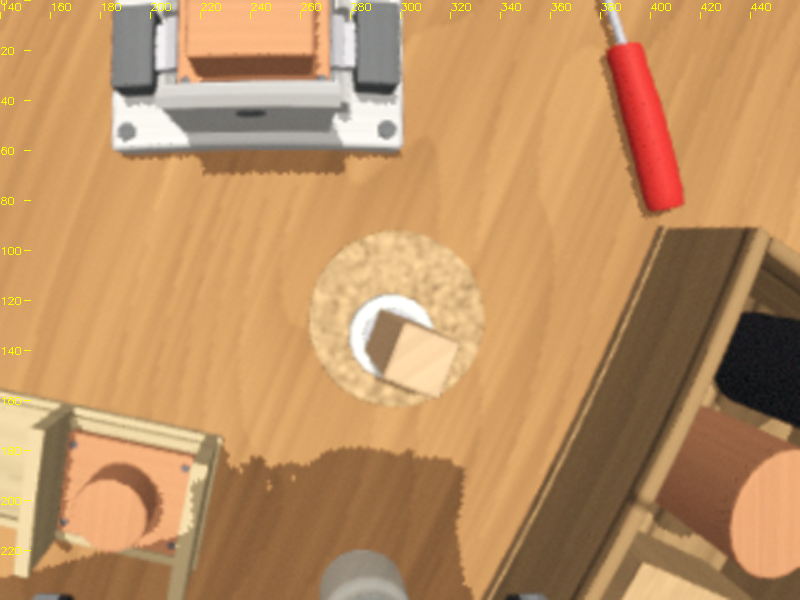

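The cover sits in the housing mouth at display (253,35), between the cheeks and level. The press tool's handle top has corners at (402,318), (459,347), (440,397) and (386,377). The pad is at (397,318).

```bash
python3 - <<'E'
from h import *
np.set_printoptions(precision=4,suppress=True)
s,f=pickle.load(open("w5.pkl","rb")); s["position"]=s["position"]-[.0018,.0002,0]
W=lambda L,z:np.array([toworld(s,f,140+u/2.5,v/2.5,z) for u,v in L])
w=W([(402,317),(459,346),(440,398),(386,377)],.114); print(w,w.mean(0))
for a,b in((0,1),(3,2),(0,3),(1,2)): e=w[b]-w[a];print(np.arctan2(e[1],e[0])%(np.pi/2),np.hypot(*e))
w=W([(308,318),(485,318),(397,231),(397,406)],.006);print("pad",w,w[:2].mean(0),w[2:].mean(0))
print("foot at top z.022: left,top",W([(350,333),(391,294)],.022))
w=W([(176,54),(313,55)],.095);print("cover top near edge",w,w.mean(0))
w=W([(113,150),(403,151)],.02);print("foot near edge",w,w.mean(0))
E
```

```text
[[0.6342 0.1532]
 [0.6613 0.1519]
 [0.6631 0.1285]
 [0.6382 0.1275]] [0.6492 0.1403]
1.5225701773156688 0.02719093972962554
0.03689925115841989 0.024967619823489155
0.1557180329438912 0.02598316312205814
0.0775427984394621 0.02350753305952988
pad [[0.6048 0.1303]
 [0.6968 0.1706]
 [0.6311 0.1946]
 [0.6709 0.1039]] [0.6508 0.1504] [0.651  0.1492]
foot at top z.022: left,top [[0.6277 0.1327]
 [0.6396 0.1607]]
cover top near edge [[0.5017 0.2242]
 [0.557  0.2451]] [0.5293 0.2347]
foot near edge [[0.4717 0.1781]
 [0.6154 0.2349]] [0.5436 0.2065]
```

Call:
jog_arm(motion=[[0,0,0,0.86,0.65],[0,0,0,0.86,0.65],[0,0,0,0.86,0.65],[0,0,0,0.86,0.65],[0,0,0,0.84,0.65],[0.8,0.7,0.5,0,0.65],[0.8,0.7,0.8,0,0.65],[0,0,0.8,0,0.65],[0,0,0.7,0,0.65],[0,0,0,0,0.65],[0,0,0,0,0.65]])

```text
clock: 19.55
position: [0.649, 0.1415, 0.1926]
tool_rot: [3.141, -0.001, 1.621]
force: [0.2, -0.2, 0.4]
grip_width: 0.0555
finger_force: 0.0
```

```bash
python3 - <<'E'
from h import *
from workcell import bot
s,f=look(bot,"w6",(140,90,240,180),3.3); print(s["clock"],s["position"],s["tool_rot"],f["mount"][:3,3],s["grip_width"])
move(s,[.649,.1403,.068],1.62)
E
```

```text
19.55 [0.64900078 0.1415045  0.19263763] [ 3.14142150e+00 -5.41714703e-04  1.62108421e+00] [ 0.07321461  0.00176792 -0.1424912 ] 0.05545067122757535
units xyz [-0.04 -0.    4.15] turn 0.01
```

View pics/w6.png

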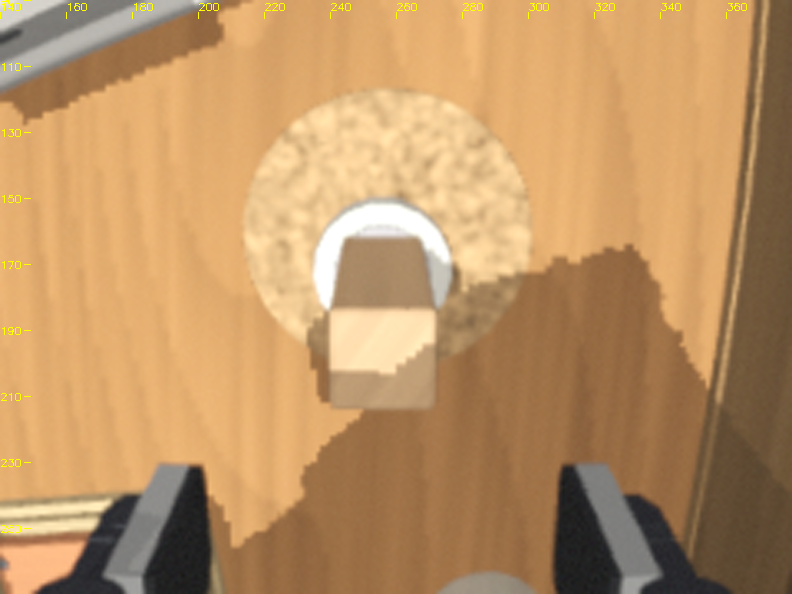

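The handle is square to the fingers and centred between them, with its top at display (330–435, 308–408).

Call:
jog_arm(motion=[[-0.04,0,0.7,0,0.65],[0,0,1,0,0.65],[0,0,1,0,0.65],[0,0,0.9,0,0.65],[0,0,0.45,0,0.65],[0,0,0,0,0.65],[0,0,0,0,0],[0,0,0,0,0],[0,0,0,0,0],[0,0,0,0,0],[0,0,0,0,0]], newtons=100)

```text
clock: 20.7
position: [0.6502, 0.1397, 0.0721]
tool_rot: [3.139, -0.0, 1.62]
force: [-0.9, -0.7, 7.2]
grip_width: 0.0252
finger_force: 97.8
```

Call:
jog_arm(motion=[[0,0,-0.4,0,0],[0,0,-0.8,0,0],[0,0,-1,0,0],[0,0,-1,0,0],[0,0,-0.9,0,0],[0,0,-0.4,0,0],[0,0,0,0,0]])

```text
clock: 21.4
position: [0.6499, 0.1395, 0.2073]
tool_rot: [3.139, -0.0, 1.62]
force: [0.8, 1.2, -1.9]
grip_width: 0.0249
finger_force: 98.2
```

Call:
jog_arm(motion=[[0.5,-0.5,0,0,0],[0.8,-0.8,0,0,0],[0.9,-0.9,0,0,0],[0.9,-0.9,0,0,0],[0.6,-0.6,0,0,0],[0.38,-0.34,0,0,0],[0,0,0,0,0],[0,0,0,0,0],[0,0,0,0,0]])

```text
clock: 22.3
position: [0.5231, 0.2545, 0.2047]
tool_rot: [-3.141, 0.0, 1.618]
force: [-0.1, -1.0, -1.3]
grip_width: 0.0253
finger_force: 98.3
```

```bash
python3 - <<'E'
from h import *
from workcell import bot
s,f=look(bot,"w7",(90,90,340,255),2.3); print(s["clock"],s["position"],s["tool_rot"],s["grip_width"],s["force"])
move(s,[.523,.256,.161],1.62)
E
```

```text
22.3 [0.52308922 0.2545119  0.20471472] [-3.14123938e+00  4.87560281e-04  1.61820106e+00] 0.025271093609960937 [-0.09838248 -1.04260352 -1.31851979]
units xyz [ 0.05 -0.    1.46] turn -0.02
```

View pics/w7.png

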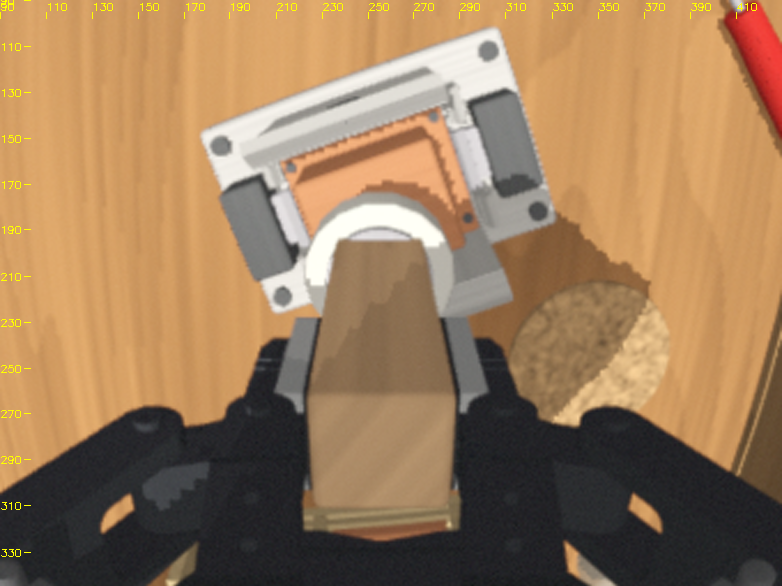

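The tool hangs upright over the cover, its foot at display (378,260), and the cover lies square in the housing.

Call:
jog_arm(motion=[[0.05,0,0.4,0,0],[0,0,0.5,0,0],[0,0,0.4,0,0],[0,0,0.1,0,0],[0,0,0,0,0]])

```text
clock: 22.85
position: [0.5218, 0.2571, 0.1624]
tool_rot: [-3.14, 0.0, 1.62]
force: [-0.6, 1.2, -0.8]
grip_width: 0.0249
finger_force: 98.3
```

Call:
jog_arm(motion=[[0,0,0.05,0,0],[0,0,0.05,0,0],[0,0,0,0,0]])

```text
clock: 23.15
position: [0.5223, 0.2572, 0.1604]
tool_rot: [3.141, -0.0, 1.62]
force: [0.1, -0.3, -1.8]
grip_width: 0.0252
finger_force: 98.6
```

Call:
jog_arm(motion=[[-0.04,0.02,0.05,0,0],[0,0,0.05,0,0],[0,0,0,0,0]])

```text
clock: 23.45
position: [0.523, 0.2563, 0.1577]
tool_rot: [3.141, -0.001, 1.62]
force: [-1.2, -0.5, 4.8]
grip_width: 0.0249
finger_force: 99.7
```

Call:
jog_arm(motion=[[0,0,0.05,0,0],[0,0,0.05,0,0],[0,0,0,0,0]])

```text
clock: 23.75
position: [0.5232, 0.2563, 0.1549]
tool_rot: [3.14, -0.001, 1.62]
force: [-1.2, 0.7, 6.9]
grip_width: 0.0249
finger_force: 100.0
```

Latches are giving way gradually, so I'll keep pressing.

Call:
jog_arm(motion=[[0,0,0.05,0,0],[0,0,0.05,0,0],[0,0,0.05,0,0],[0,0,0.05,0,0],[0,0,0,0,0]])

```text
clock: 24.25
position: [0.5227, 0.2559, 0.148]
tool_rot: [-3.141, 0.0, 1.62]
force: [-0.5, 0.8, -0.7]
grip_width: 0.0247
finger_force: 98.9
```

Call:
jog_arm(motion=[[0,0,0.06,0,0],[0,0,0.06,0,0],[0,0,0.06,0,0],[0,0,0,0,0]])

```text
clock: 24.65
position: [0.5226, 0.2558, 0.1424]
tool_rot: [-3.141, 0.0, 1.62]
force: [0.2, 0.3, -1.5]
grip_width: 0.0253
finger_force: 98.8
```

Call:
jog_arm(motion=[[0,0,0.06,0,0],[0,0,0.05,0,0],[0,0,0.05,0,0],[0,0,0,0,0]])

```text
clock: 25.05
position: [0.5228, 0.2561, 0.1381]
tool_rot: [3.142, -0.0, 1.62]
force: [-2.1, -0.0, 2.7]
grip_width: 0.0249
finger_force: 98.8
```

Call:
jog_arm(motion=[[0,0,0.04,0,0],[0,0,0.02,0,0],[0,0,0,0,0]])

```text
clock: 25.35
position: [0.5229, 0.2564, 0.138]
tool_rot: [3.14, 0.0, 1.62]
force: [-10.9, -6.1, 34.4]
grip_width: 0.0253
finger_force: 103.1
```

Call:
jog_arm(motion=[[0,0,-0.15,0,0],[0,0,-0.5,0,0],[0,0,-0.9,0,0],[0,0,-0.9,0,0],[-0.4,0.45,0,0,0],[-0.7,0.8,0,0,0],[-0.8,0.9,0,0,0],[-0.8,0.9,0,0,0],[-0.6,0.7,0,0,0],[-0.3,0.3,0,0,0],[0,0,0,0,0],[0,0,0,0,0]])

```text
clock: 26.55
position: [0.6487, 0.155, 0.21]
tool_rot: [-3.141, -0.001, 1.621]
force: [0.3, 0.6, -1.0]
grip_width: 0.0247
finger_force: 98.6
```

```bash
python3 - <<'E'
from h import *
from workcell import bot
s=bot.observe(); print(s["clock"],s["position"]); move(s,[.650,.1435,.0721],1.62)
E
```

```text
26.55 [0.6487174  0.1550003  0.21001308]
units xyz [-0.39  0.03  4.6 ] turn 0.01
```

Call:
jog_arm(motion=[[-0.39,0.03,0.5,0,0],[0,0,0.9,0,0],[0,0,1,0,0],[0,0,1,0,0],[0,0,0.6,0,0],[0,0,0.3,0,0],[0,0,0.1,0,0],[0,0,0,0,0],[0,0,0,0,0]])

```text
clock: 27.45
position: [0.6515, 0.1426, 0.0788]
tool_rot: [3.14, -0.0, 1.62]
force: [-0.1, -0.3, -1.2]
grip_width: 0.025
finger_force: 98.6
```

Call:
jog_arm(motion=[[0,0,0.1,0,0],[0,0,0.07,0,0],[0,0,0.03,0,0],[0,0,0,0,0]])

```text
clock: 27.85
position: [0.651, 0.1424, 0.0722]
tool_rot: [3.141, 0.0, 1.62]
force: [-2.4, -0.6, 4.8]
grip_width: 0.0249
finger_force: 99.5
```

Call:
jog_arm(motion=[[0,0,0,0,0.65],[0,0,0,0,0.65],[0,0,0,0,0.65],[0,0,0,0,0.65],[0,0,-0.4,0,0.65],[0,0,-0.9,0,0.65],[0,0,-1,0,0.65],[0,0,-1,0,0.65],[0,0,-1,0,0.65],[0,0,-0.6,0,0.65],[0,0,0,0,0.65]])

```text
clock: 28.95
position: [0.6519, 0.143, 0.2224]
tool_rot: [3.137, -0.001, 1.62]
force: [-0.0, 0.6, -0.7]
grip_width: 0.0555
finger_force: 0.0
```

Call:
jog_arm(motion=[[-0.7,-0.3,-0.4,0,0.65],[-0.9,-0.3,-0.4,0,0.65],[-0.5,-0.3,0,0,0.65],[0,0,0,0,0.65],[0,0,0,0,0.65]])

```text
clock: 29.45
position: [0.627, 0.0783, 0.2428]
tool_rot: [-3.142, -0.0, 1.62]
force: [0.6, -0.1, -0.6]
grip_width: 0.0556
finger_force: 0.0
```

```bash
python3 - <<'E'
from h import *
from workcell import bot
s,f=look(bot,"w8"); print(s["clock"],s["position"],s["force"])
E
```

```text
29.45 [0.62698147 0.07827425 0.24278813] [ 0.64315218 -0.11774265 -0.615859  ]
```

View pics/w8.png

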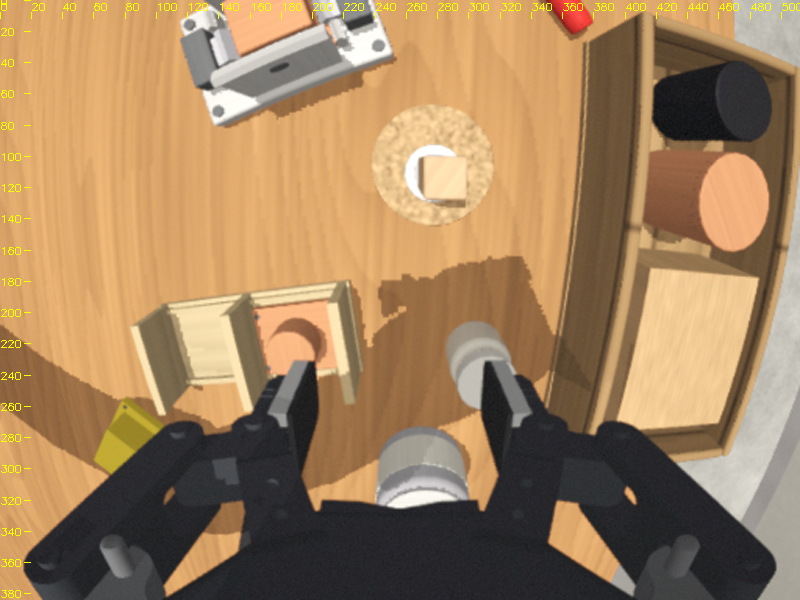

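The tool stands upright on the pad at display (440,175), and the cover is home in the housing at (265,25). The bystanders in view, including the round cover, are where they were.

```bash
python3 -c "
from workcell import bot
print(bot.job_done())"
```

```text
the job is handed in; nothing more can be done
None
```

The job is handed in at about 29.5 s with the cover pressed home (the tool bottomed at the fully-home height with 34 N) and the press tool upright on the cork pad; I viewed 12 pictures, two over the limit of 10.

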